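# Bring the length stop up to its mark against the play, and push the bar home

## Robot

A 6-joint arm with a two-finger parallel gripper is mounted at the origin on a cart in front of the work surface, level with it; the furniture and walls round the work are solid. World frame = base frame: x ahead of the robot, y to its left, z up, the work surface at z = 0. Lengths are in mm, angles in rad, forces in N, time in s.
With the tool pointing down it reaches from about 325 to 900 mm from the base axis. Payload 3.5 kg.
Tool frame: the origin (TCP) lies at the very end of the fingers, on their centre line; the grasp point (between the pads) lies 19 mm behind it; z points along the fingers, y is the line along which they close (so a half turn about z gives the same grasp; the last joint's range is limited). The gripper opens to 85 mm and grips with 20 to 120 N. Pads are 22 mm wide; open, the fingers measure 114 mm over their backs; the gripper's body (76 mm by 85 mm) begins 54 mm behind the grasp point. The pads swing forward as they close: fully open they stand 13 mm farther back than shut.
Start: joints at [-0.103, 0.276, -0.026, 1.268, 0, 1.467], TCP at [624.997, -0.01, 231.313] pointing down, gripper open.
Joint ranges: [-3.12, 3.12], [-0.85, 1.88], [-1.08, 1.24], [-1.95, 2.15], [-1.57, 1.53], [-3.14, 3.14]. Speed limits (rad/s): [2.57, 2.57, 3.14, 3.14, 3.14, 3.14].

## Interface

Orientations are given as a unit quaternion [w, x, y, z].
In Python, from workcell import ctrl gives the robot as it stands.
- The arm moves only by the tool run_rows, called after "Call:" as name(argument=value, ...) on one line, values as JSON. Schema: {"type":"object","properties":{"rows":{"type":"string"},"only":{"type":"string"},"quiet":{"type":"boolean"},"lines":{"type":"string"}},"required":["rows"],"additionalProperties":false}. rows is a string of 1 to 20 rows, parted by semicolons, with the numbers parted by commas; each row has 7 numbers: dx, dy, dz in units of 25 mm, then a rotation vector rx, ry, rz in rad, then the finger opening in mm; each row shifts and turns the commanded pose from where the row before left it, along the tool's axes as they then stand; what a row does not reach is not made up. A row lasts 1/12 s, in which the tool goes at most 41.7 mm and 0.125 rad, less where a joint would pass 70% of its speed; a pose out of reach is approached as far as the arm can. The fingers move at their own pace and stop on an object; the grip force is fixed at half the most. Time passes only in rows, so rows that do not move let the fingers close. The tool returns the time, the measured TCP pose, the force, the opening and the grip force at its end. only (a regular expression) keeps the lines of the reply that match it, lines (a string "A,B") keeps lines A to B, and quiet returns only ok. Input that does not fit is refused with a message, and nothing moves.
- ctrl.state(): the state, without advancing time (a new reading comes with each control period).
- ctrl.read_camera(name): name is "scene" or "side" or "wrist"; returns the picture (480x640x3 uint8, red, green, blue); there is no depth.
- ctrl.camera_params(name): a dict with "vfov" (degrees; the focal length in pixels is half the picture's height over the tangent of half this angle, whatever the lens; pixels are square), "cx", "cy" (the principal point, pixels), "R" (3x3) and "t" (3): a world point X has camera coordinates R X + t; the wrist camera has in their place "hand_eye" (4x4, takes a point from camera to tool coordinates, whose origin is the TCP and whose axes are the flange's). Camera axes: x right, y down, z forward; pixel columns grow to the right and rows downward; lengths in mm; the calibration is good to about 2 mm. A picture is of the moment at which its call begins: read the wrist's pose just before it. camera_params takes no time and is no camera call.
- ctrl.close_job(): hands the job in; it is judged then, once.
The state is a dict: "time": time; "joints": joint angles; "qd": joint speeds; "joint_torque": joint torques, N m; "position": TCP position; "orientation": TCP orientation; "ft_force": force on the tool from outside, world axes, zero at the start; "moment": the same for the moment, N m; "grip_width": finger opening in mm; "grasp_force": force on a finger pad.
Only numpy, scipy, OpenCV 4.12 (cv2) and the standard library are available. Lean on these libraries where they do the work, as an engineer would, in place of code of your own. Each camera call takes 0.05 s, during which the arm holds its last target. There are 200 camera calls.

## Task

The length stop of the V-groove fixture has been run past its set mark, and its worn drive has free play: wind the hand crank anticlockwise until the stop's index point stands clearly back behind the rider's point (about 10 mm), then bring it up to the rider's point turning clockwise only, so that the drive nut bears against the front of its window; if you overshoot, wind back and come up again. Then push the copper bar along the V-groove until its end touches the nose of the stop, leaving the stop on its mark and the things lying around undisturbed.

Things in the scene. Friction and masses are not known exactly. Their poses are not given: they have to be found in the camera images.
- fixture: length-stop fixture, screwed down: grey bed plate 110 x 400 x 14 mm. Origin: centre of its underside, on the bench; y runs along groove and slide, from the groove's open end to the crank (robot's left, give or take 0.2 rad); z up. Steel V-block y -195 to 5 mm, 62 mm wide, top at z = 44 mm; 90 degree groove, 13 mm deep, at x = 0. Gear box y 145 to 191 mm, 62 mm high
- crank (a joint): crank angle (rad), growing clockwise seen from above, -12.8 to 2.45. Vertical axis at fixture x = 0, y = 168 mm; at angle a the handle stands at fixture x = -42 cos(a), y = 168 + 42 sin(a) mm. A radian moves the drive nut 5 mm: clockwise towards groove and bar (fixture -y), anticlockwise away. Takes about 5 N at the handle; stays where left
- crank_handle (a point): middle of the crank's black upright handle, 19 mm across, from 80 to 120 mm above the bench (point at 102 mm); the crank arm ends just below it, at 79 mm. The handle spins freely on its pin, so it can be gripped from above and led round in a circle without turning the wrist
- stop_face (a point): centre of the flat end of the stop's steel nose, 21 mm across, on the groove's centre line 48 mm above the bench, pointing to fixture -y, towards the bar. The stop is an aluminium slide 66 x 64 mm, top at 60 mm. Axes as the fixture. The nut alone drives the slide; pushed by hand with over 2.5 N it gives way as far as the play lets it
- stop_index (a point): tip of the dark pointer on the robot's side (fixture -x) of the stop slide, 56 mm above the bench; axes as the fixture. It moves along fixture y with the stop. At the start it is 12 to 40 mm past the rider's point, on the fixture -y side of it; the slide can be wound back 62 mm from there
- rider_point (a point): the set mark: tip of the dark rider clamped on the graduated steel bar on the robot's side of the slide, pointing at the stop's index. Fixed. Axes as the fixture. On the mark both tips have the same fixture y
- nut_seat (a point): inner front face of the window in the slide in which the brass-coloured drive nut runs, 56 mm above the bench, open to above. Axes as the fixture
- nut_front (a point): front face of the brass-coloured drive nut, 31 mm long in the 36 mm window: 5 mm of free play. Its fixture y minus that of nut_seat is the gap before the nut: 0 when the nut bears forward (last wound clockwise; the stop cannot be pushed back), 5 mm when the stop was last drawn back (anticlockwise). In between at the start
- copper_bar: copper bar, 24 mm diameter, 120 mm long, about 0.4 kg, lying in the V-groove; origin at its centre, y along it, front end (+y) towards the stop. Its axis is 48 mm above the bench, its top 60 mm, so 16 mm of it stands above the V-block. It slides in the groove with 2 to 9 N
- bar_front (a point): centre of the bar's front end, which is to touch the stop; 25 to 60 mm short of the stop at the start
- bar_back (a point): centre of the bar's back end; behind it there is free room above the V-block's top (44 mm) and past its open end for closed fingers to push
- calliper: steel vernier calliper, 264 mm long, not to be disturbed
- hex_key: dark hex key, 105 mm, not to be disturbed
- flat_file: flat file with green handle, 243 mm, not to be disturbed
- long_nose_pliers: long-nose pliers with red sleeves, 186 mm, not to be disturbed
- spanner: combination spanner, 150 mm, not to be disturbed
- screwdriver: screwdriver with orange handle, 192 mm, not to be disturbed

How it is judged (in metres and radians):
On the way, in this order (a step that is already met when the one before it is completed fails the run):
1. the stop is wound back until its index stands at least 6 mm behind the rider's point (on the crank side) (y of stop_index in the frame of rider_point above 0.006 m), for 0.1 s.
2. the stop is brought up to the rider's point (within 2 mm) with the nut bearing against the front of its window (gap under 1.5 mm) (y of stop_index in the frame of rider_point between -0.002 and 0.002 m and y of nut_front in the frame of nut_seat below 0.0015 m), for 0.3 s.
At the end, for the whole second after the job is handed in: The stop's index stands within 2 mm of the rider's point along the slide, the drive nut bears against the front of its window (gap under 1.5 mm), the bar lies in the groove with its front end on the stop's nose (centres within 3 mm), and bar and crank are at rest (all of step 2 and distance between bar_front and stop_face below 0.003 m and linear speed of copper_bar below 0.005 m/s and velocity of joint crank between -0.05 and 0.05 rad/s); the robot touches nothing.
It fails at once if one of the things lying around (calliper, hex key, file, pliers, spanner, screwdriver) is shifted more than 20 mm (distance of any of calliper, hex_key, flat_file, long_nose_pliers, spanner, screwdriver from where it was at the start of the episode above 0.02 m).
It also fails if it takes over 64 s, if anything falls off the work surface, if the arm or the gripper's body presses on something with over 40 N, if the wrist force passes 120 N, or if a joint passes its speed limit or range.

## Working session

There is one attempt and no reset: what is moved stays moved. The work goes in short steps, Python scripts to look and compute and a tool call to move; the robot and the scene stay as the last step left them, time stands still between calls to the robot, and variables do not carry over. Pictures are saved under pics/ and viewed, at most 10 in all, crops included, and the job is handed in when it is done.

```bash
ls; mkdir -p pics; python3 - <<'E'
from workcell import ctrl
import cv2
s=ctrl.state();print(s['time'],s['position'],s['orientation'],s['grip_width'])
for n in("scene","side","wrist"):
    p=ctrl.camera_params(n);print(n,p)
    cv2.imwrite(f'pics/{n}0.png',ctrl.read_camera(n)[:,:,::-1])
E
```

```text
pics
workcell.py
0.0 [6.24216558e+02 6.86517884e-02 2.30157742e+02] [-0.00087137  0.70711776  0.70709491 -0.00070727] 85.24532282760886
scene {'vfov': 52.54440996745079, 'cx': 310.3636507781085, 'cy': 233.51322411798247, 'R': array([[-0.83808269, -0.54554119,  0.00148569],
       [-0.41479953,  0.63545842, -0.65125567],
       [ 0.3543427 , -0.54642236, -0.75885694]]), 't': array([476.4119013 , 274.70291892, 790.36309727])}
side {'vfov': 49.97965873626102, 'cx': 323.34425071788405, 'cy': 239.29572607334453, 'R': array([[ 6.71098744e-01, -7.41367954e-01,  1.79599290e-04],
       [-5.91780695e-01, -5.35835732e-01, -6.02225603e-01],
       [ 4.46566999e-01,  4.04046563e-01, -7.98325930e-01]]), 't': array([-356.89668767,  384.25574193,  894.54150517])}
wrist {'vfov': 63.038935276668475, 'cx': 320.00484003809044, 'cy': 234.94461479723515, 'hand_eye': array([[-1.46236342e-04, -9.46200538e-01, -3.23580778e-01,
         8.28885370e+01],
       [ 9.99999691e-01, -3.88095862e-04,  6.82921332e-04,
         4.65306522e-02],
       [-7.71760893e-04, -3.23580579e-01,  9.46200303e-01,
        -1.43192005e+02],
       [ 0.00000000e+00,  0.00000000e+00,  0.00000000e+00,
         1.00000000e+00]])}
```

View pics/scene0.png

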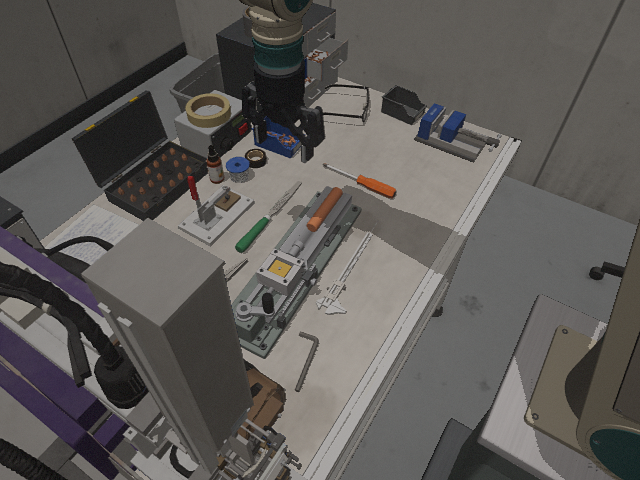

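View pics/wrist0.png

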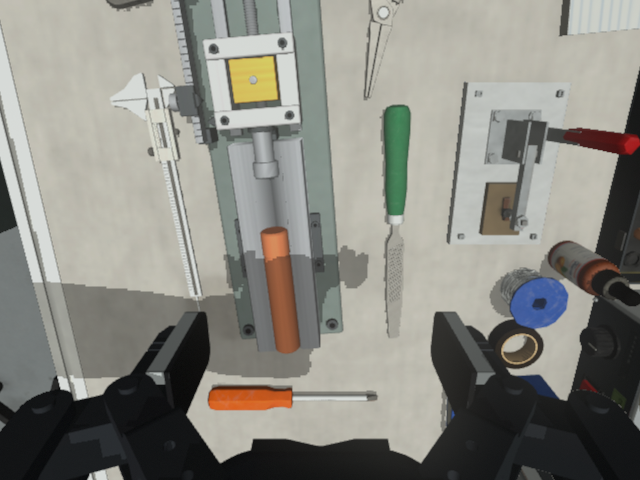

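```bash
cat > h.py <<'E'
import numpy as np, cv2
from scipy.spatial.transform import Rotation as Ro
from workcell import ctrl
def cam(name, s=None):
    p=ctrl.camera_params(name); f=240/np.tan(np.radians(p['vfov']/2))
    if name=='wrist':
        s=s or ctrl.state(); w,x,y,z=s['orientation']
        T=np.eye(4);T[:3,:3]=Ro.from_quat([x,y,z,w]).as_matrix();T[:3,3]=s['position']
        M=T@p['hand_eye'];Rwc=M[:3,:3];c=M[:3,3]
    else: Rwc=p['R'].T;c=-Rwc@p['t']
    return f,p['cx'],p['cy'],Rwc,c
def ray(C,uv,z):
    f,cx,cy,R,c=C; d=R@np.array([(uv[0]-cx)/f,(uv[1]-cy)/f,1]); return c+d*(z-c[2])/d[2]
def proj(C,X):
    f,cx,cy,R,c=C; q=R.T@(np.asarray(X,float)-c); return q[:2]/q[2]*f+[cx,cy]
E
python3 - <<'E'
from h import *
C=cam('wrist')
for uv,z in [((258,350),44),((318,347),44),((230,140),44),((302,138),44),((240,337),14),((342,332),14),((286,350),48),((275,230),48),((265,177),48)]: print(uv,ray(C,uv,z).round(1))
S=cam('scene');print(ray(S,(268,297),120),ray(S,(248,312),85), S[4])
E
```

```text
(258, 350) [ 562.9 -150.    44. ]
(318, 347) [ 622.3 -146.5   44. ]
(230, 140) [550.3  52.8  44. ]
(302, 138) [609.5  54.4  44. ]
(240, 337) [ 538.9 -155.    14. ]
(342, 332) [ 647.6 -148.8   14. ]
(286, 350) [ 591.1 -147.2   48. ]
(275, 230) [584.9 -23.8  48. ]
(265, 177) [578.3  22.9  48. ]
[524.09303369 192.98599067 120.        ] [549.8061703  217.41838042  85.        ] [233.15981639 517.21210427 777.96655334]
```

View pics/side0.png

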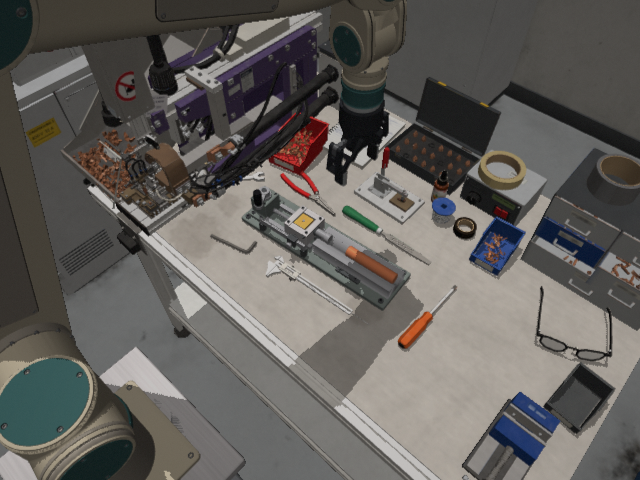

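Units first: shifts go in units of 25 mm. So 32 mm is 1.28, -12 mm is -0.48.

Call:
run_rows(rows="1.28,-0.48,0,0,0,0,85;1.28,-0.48,0,0,0,0,85;1.28,-0.48,0,0,0,0,85;1.28,-0.48,0,0,0,0,85;0,0,0,0,0,0,85")

```text
time: 0.57
position: [574.2, 132.5, 230.9]
orientation: [-0.002, 0.705, 0.709, -0.0]
ft_force: [-0.1, -0.2, -0.4]
grip_width: 84.9
grasp_force: 0.0
```

```bash
python3 - <<'E'
from h import *
s=ctrl.state();im=ctrl.read_camera('wrist');cv2.imwrite('pics/w1.png',im[:,:,::-1])
C=cam('wrist',s);print(s['position'],C)
E
```

```text
[574.17150775 132.54784365 230.93914689] (np.float64(391.345872863801), 320.00484003809044, 234.94461479723515, array([[ 9.99985153e-01,  5.44879702e-03, -7.23866967e-05],
       [ 5.13662685e-03, -9.46962890e-01, -3.21301884e-01],
       [-1.81925626e-03,  3.21296742e-01, -9.46976818e-01]]), array([574.15181158, 215.09104444, 374.33037352]))
```

View pics/w1.png

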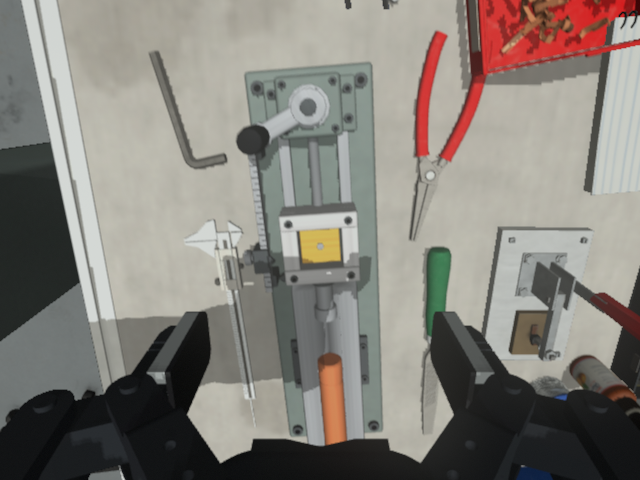

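```bash
python3 - <<'E'
from h import *
im=cv2.imread('pics/w1.png');cv2.imwrite('pics/w1c.png',cv2.resize(im[195:300,230:370],None,fx=5.7,fy=5.7,interpolation=cv2.INTER_CUBIC))
C=cam('wrist')
for uv,z in [((252,139),120),((308,106),85),((247,74),14),((371,65),14),((292,440),14),((384,432),14)]: print(uv,ray(C,uv,z).round(1))
E
```

```text
(252, 139) [532.2 190.5 120. ]
(308, 106) [566.8 210.1  85. ]
(247, 74) [512.8 235.   14. ]
(371, 65) [618.2 242.5  14. ]
(292, 440) [ 543.5 -166.7   14. ]
(384, 432) [ 651.9 -154.1   14. ]
```

View pics/w1c.png

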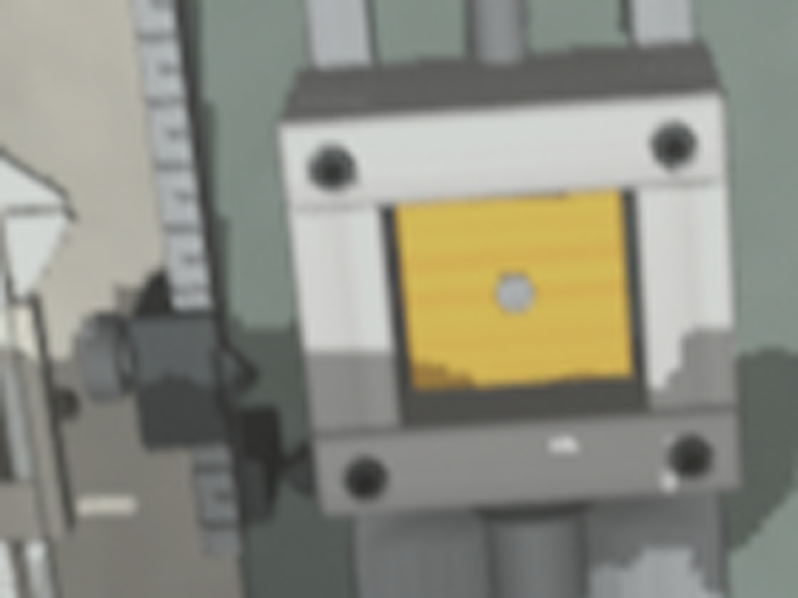

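```bash
python3 - <<'E'
from h import *
im=cv2.imread('pics/w1.png');g=cv2.cvtColor(im,6)
m=(g[110:170,225:285]<45).astype('u1') if 0 else (g[110:170,225:285]<50).astype('uint8')
n,l,st,ce=cv2.connectedComponentsWithStats(m);i=1+st[1:,4].argmax();print('handle',st[i]+[225,110,0,0,0],ce[i]+[225,110])
a=cv2.resize(im[70:175,230:370],(560,420),interpolation=2)
b=[]
for n,(x,y) in (('scene',(225,270)),('side',(240,180))):
    q=cv2.imread(f'pics/{n}0.png')[y:y+60,x:x+70];b.append(cv2.resize(q,None,fx=3.4,fy=3.4,interpolation=2))
b=np.vstack(b);b=cv2.resize(b,(238,420));cv2.imwrite('pics/c2.png',np.hstack([a,b]));print(b.shape)
E
```

```text
handle [251 126  18  27 184] [261.75       136.33695652]
(420, 238, 3)
```

View pics/c2.png

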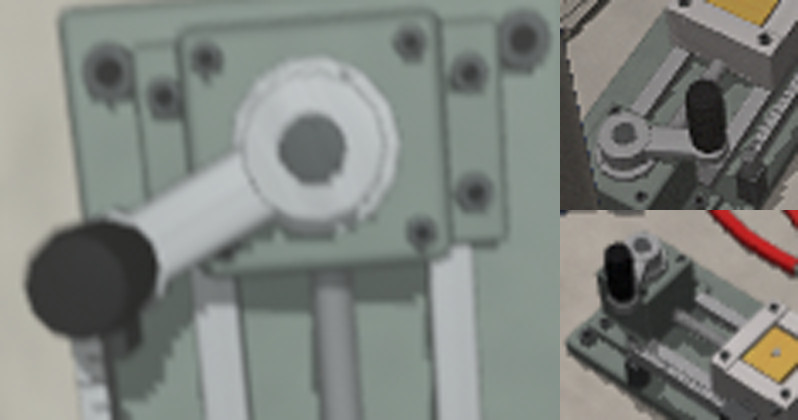

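```bash
cat >> h.py <<'E'
def tri(obs):
    A=np.zeros((3,3));b=np.zeros(3)
    for (f,cx,cy,R,c),(u,v) in obs:
        d=R@np.array([(u-cx)/f,(v-cy)/f,1]);d/=np.linalg.norm(d);P=np.eye(3)-np.outer(d,d);A+=P;b+=P@c
    X=np.linalg.solve(A,b);return X,[(proj(C,X)-uv).round(1) for C,uv in obs]
E
python3 - <<'E'
from h import *
W,S,D=cam('wrist'),cam('scene'),cam('side')
for a,b,c in (((249.5,140),(267.9,295),(257.6,191.4)),((308.2,107),(243.5,307.4),(264.4,188.6))):
    print(tri([(W,a),(S,b),(D,c)]));print([ray(C,uv,z).round(1) for C,uv in((W,a),(S,b),(D,c)) for z in ([120] if a[0]<300 else [80,84])])
E
```

```text
(array([529.25594565, 189.66665029, 118.93043297]), [array([-1.8,  0.1]), array([-1.2, -0.6]), array([-0.1,  0.6])])
[array([530.6, 189.8, 120. ]), array([526.5, 190. , 120. ]), array([530., 190., 120.])]
(array([565.94281771, 211.31152946,  81.35838964]), [array([-1.2, -2.9]), array([-0.7, -1.4]), array([-0. ,  0.9])])
[array([566.8, 209.4,  80. ]), array([566.9, 209.4,  84. ]), array([563.9, 212.3,  80. ]), array([562. , 214.1,  84. ]), array([568.7, 214.3,  80. ]), array([566.4, 211.4,  84. ])]
```

Scaled: 30 mm is 1.2, 29 mm is 1.16.

Call:
run_rows(rows="1.16,-0.9,0.8,0,0,0,85;1.16,-0.9,0.8,0,0,0,85;0,0,1.2,0,0,0,60;0,0,1.2,0,0,0,45;0,0,1,0,0,0,45;0,0,0.72,0,0,0,45;0,0,0,0,0,0,45")

```text
time: 1.2
position: [528.5, 184.1, 83.8]
orientation: [-0.002, 0.707, 0.707, -0.004]
ft_force: [-0.1, 0.3, -0.6]
grip_width: 45.0
grasp_force: 0.0
```

```bash
python3 - <<'E'
from h import *
im=ctrl.read_camera('side');b=ctrl.read_camera('scene')
cv2.imwrite('pics/g.png',np.hstack([cv2.resize(im[130:240,190:320],(400,340)),cv2.resize(b[230:350,210:340],(400,340))])[:,:,::-1])
E
```

```text
(no output)
```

View pics/g.png

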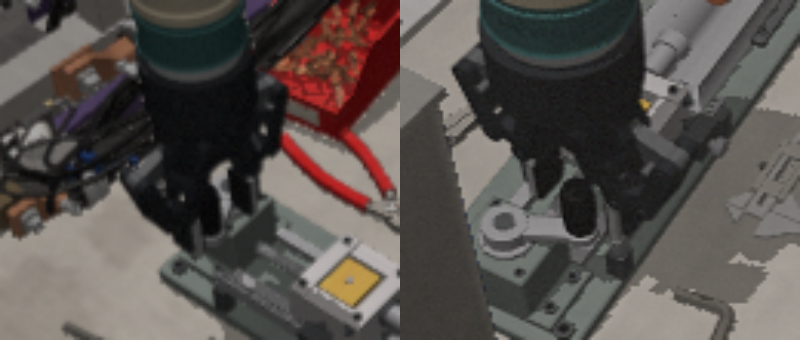

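Call:
run_rows(rows="0.24,0.04,0,0,0,0,45;0,0,0,0,0,0,10;0,0,0,0,0,0,10;0,0,0,0,0,0,10;0,0,0,0,0,0,10;0,0,0,0,0,0,10")

```text
time: 1.8
position: [530.0, 191.8, 89.8]
orientation: [-0.002, 0.707, 0.707, -0.002]
ft_force: [-8.8, 0.1, 7.8]
grip_width: 17.4
grasp_force: 58.3
```

```bash
cat > arc.py <<'E'
import sys;from h import *
cx,cy,n,st=map(float,sys.argv[1:5]);s=ctrl.state();p=s['position']-[cx,cy,0]
a=np.arctan2(p[1],-p[0]);print('a',a.round(3),'r',np.hypot(*p[:2]).round(1),s['ft_force'].round(1))
P=np.array([p[:2]]+[42*np.array([-np.cos(a+k*st),np.sin(a+k*st)]) for k in range(1,int(n)+1)])
for d in np.diff(P,axis=0): print(f'[{d[1]:.1f},{d[0]:.1f}]',end=' ')
E
python3 arc.py 566.5 210.5 18 -0.3
```

```text
a -0.475 r 41.0 [-8.8  0.1  7.8]
[-10.6,6.5] [-7.6,10.0] [-4.3,11.8] [-0.6,12.5] [3.2,12.1] [6.6,10.7] [9.5,8.2] [11.5,5.1] [12.5,1.5] [12.3,-2.3] [11.1,-5.8] [8.9,-8.9] [5.9,-11.1] [2.3,-12.3] [-1.4,-12.5] [-5.0,-11.5] [-8.2,-9.5] [-10.6,-6.7]
```

Scaled: 12.5 mm is 0.5, 11.8 mm is 0.472.

Call:
run_rows(rows="-0.392,0.26,0,0,0,0,10;-0.304,0.4,0,0,0,0,10;-0.172,0.472,0,0,0,0,10;-0.024,0.5,0,0,0,0,10;0,0,0,0,0,0,10")

```text
time: 2.22
position: [574.3, 174.7, 89.8]
orientation: [-0.005, 0.706, 0.708, 0.004]
ft_force: [-3.4, 13.1, 0.7]
grip_width: 17.4
grasp_force: 59.1
```

```bash
python3 arc.py 566.5 210.5 16 -0.3
```

```text
a -1.787 r 36.6 [-3.4 13.1  0.7]
[-0.8,12.9] [7.8,9.9] [10.3,7.1] [12.0,3.8] [12.6,0.1] [12.0,-3.7] [10.4,-7.0] [7.9,-9.8] [4.6,-11.7] [0.9,-12.5] [-2.8,-12.2] [-6.3,-10.9] [-9.2,-8.5] [-11.3,-5.4] [-12.4,-1.8] [-12.4,1.9]
```

```bash
python3 arc.py 565 215.6 16 -0.3
```

```text
a -1.796 r 41.9 [-3.4 13.1  0.7]
[4.5,11.7] [7.8,9.8] [10.4,7.0] [12.0,3.7] [12.6,-0.0] [12.0,-3.8] [10.3,-7.1] [7.8,-9.9] [4.5,-11.7] [0.8,-12.5] [-2.9,-12.2] [-6.4,-10.8] [-9.3,-8.4] [-11.4,-5.3] [-12.4,-1.7] [-12.4,2.0]
```

Scaled: 12.6 mm is 0.504, 12 mm is 0.48.

Call:
run_rows(rows="0.32,0.468,0,0,0,0,10;0.312,0.392,0,0,0,0,10;0.416,0.28,0,0,0,0,10;0.48,0.148,0,0,0,0,10;0.504,0,0,0,0,0,10;0,0,0,0,0,0,10")

```text
time: 2.72
position: [606.1, 220.9, 89.9]
orientation: [0.001, 0.707, 0.708, -0.001]
ft_force: [-3.1, -0.8, 3.7]
grip_width: 17.5
grasp_force: 59.7
```

```bash
python3 arc.py 565 215.6 14 -0.3
```

```text
a 3.014 r 41.4 [-3.1 -0.8  3.7]
[12.2,-2.8] [10.5,-6.9] [8.0,-9.7] [4.8,-11.6] [1.2,-12.5] [-2.6,-12.3] [-6.1,-11.0] [-9.1,-8.7] [-11.2,-5.6] [-12.4,-2.1] [-12.4,1.7] [-11.4,5.3] [-9.3,8.4] [-6.4,10.8]
```

Call:
run_rows(rows="0.488,-0.12,0,0,0,0,10;0.42,-0.276,0,0,0,0,10;0.32,-0.388,0,0,0,0,10;0.192,-0.464,0,0,0,0,10;0.048,-0.5,0,0,0,0,10;-0.104,-0.492,0,0,0,0,10;-0.244,-0.44,0,0,0,0,10;-0.364,-0.348,0,0,0,0,10;-0.448,-0.224,0,0,0,0,10;0,0,0,0,0,0,10")

```text
time: 3.55
position: [524.5, 229.1, 89.9]
orientation: [-0.001, 0.707, 0.707, 0.002]
ft_force: [-3.2, 4.0, 3.9]
grip_width: 17.1
grasp_force: 59.9
```

```bash
python3 arc.py 565 215.6 14 -0.3;python3 - <<'E'
from h import *
im=ctrl.read_camera('wrist');b=ctrl.read_camera('scene');c=ctrl.read_camera('side')
cv2.imwrite('pics/w2.png',im[:,:,::-1]);cv2.imwrite('pics/s2.png',b[:,:,::-1]);cv2.imwrite('pics/d2.png',c[:,:,::-1])
cv2.imwrite('pics/m2.png',np.vstack([np.hstack([cv2.resize(c[180:260,250:350],(400,320)),cv2.resize(b[240:320,230:330],(400,320))]),np.pad(cv2.resize(im,(360,270)),((0,0),(0,440),(0,0)))])[:,:,::-1])
E
```

```text
a 0.322 r 42.7 [-3.2  4.   3.9]
[-12.6,-1.5] [-12.5,1.6] [-11.4,5.2] [-9.4,8.3] [-6.5,10.7] [-3.0,12.2] [0.7,12.5] [4.4,11.8] [7.7,9.9] [10.3,7.2] [11.9,3.9] [12.6,0.2] [12.0,-3.5] [10.5,-6.9]
```

View pics/m2.png

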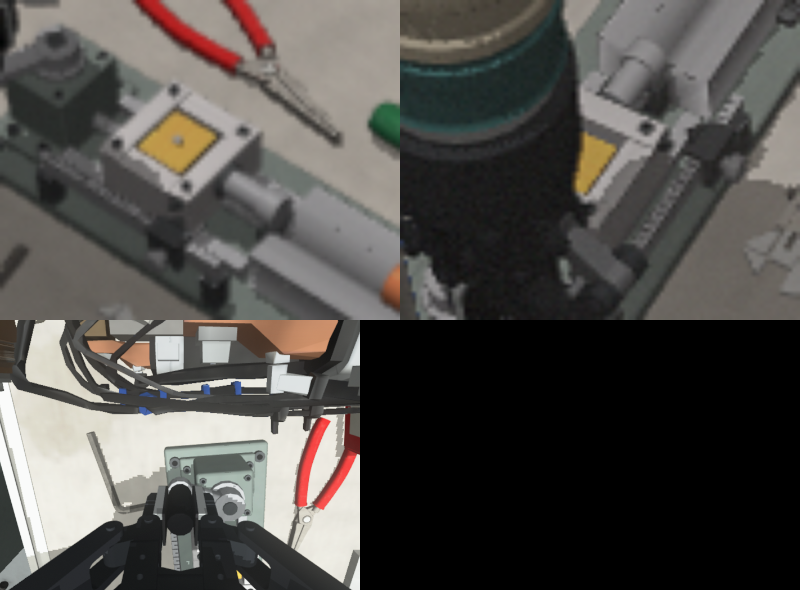

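Scaled: -1 mm is -0.04, -12.6 mm is -0.504.

Call:
run_rows(rows="-0.504,-0.04,0,0,0,0,10;-0.5,0.064,0,0,0,0,10;0,0,0,0,0,0,10;0,0,0,0,0,0,10")

```text
time: 4.03
position: [524.5, 202.9, 89.8]
orientation: [-0.001, 0.707, 0.707, -0.001]
ft_force: [-7.0, 0.7, 8.7]
grip_width: 16.8
grasp_force: 60.4
```

```bash
python3 arc.py 565 215.6 11 0.3;python3 - <<'E'
from h import *
b=ctrl.read_camera('side');D=cam('side');cv2.imwrite('pics/d3.png',b[:,:,::-1])
for n in('side0','d2','d3'):
    im=cv2.imread(f'pics/{n}.png')[185:260,250:350];h=cv2.cvtColor(im,cv2.COLOR_BGR2HSV)
    m=cv2.inRange(h,(20,120,90),(32,255,255));k=cv2.moments(m,True);uv=(k['m10']/k['m00']+250,k['m01']/k['m00']+185)
    print(n,k['m00'],uv,ray(D,uv,58).round(1))
E
```

```text
a -0.304 r 42.5 [-7.   0.7  8.7]
[12.6,-1.5] [12.4,1.8] [11.3,5.4] [9.2,8.5] [6.3,10.9] [2.8,12.2] [-0.9,12.5] [-4.6,11.7] [-7.8,9.8] [-10.4,7.0] [-12.0,3.7] side0 140.0 (303.10714285714283, 220.94285714285715) [571.6  96.6  58. ]
d2 140.0 (293.9714285714286, 215.17857142857142) [569.9 123.2  58. ]
d3 140.0 (292.76428571428573, 214.5) [569.5 126.6  58. ]
```

Call:
run_rows(rows="0.504,-0.02,0,0,0,0,10;0.496,0.072,0,0,0,0,10;0.452,0.216,0,0,0,0,10;0.368,0.34,0,0,0,0,10;0.252,0.436,0,0,0,0,10;0.112,0.488,0,0,0,0,10;-0.036,0.5,0,0,0,0,10;-0.184,0.468,0,0,0,0,10;-0.312,0.392,0,0,0,0,10;0,0,0,0,0,0,10;0,0,0,0,0,0,10")

```text
time: 5.0
position: [597.3, 242.2, 89.8]
orientation: [0.001, 0.708, 0.707, -0.002]
ft_force: [-6.6, -5.4, 8.4]
grip_width: 17.6
grasp_force: 60.7
```

```bash
python3 arc.py 565 215.6 11 0.15
```

```text
a 2.454 r 41.8 [-6.6 -5.4  8.4]
[-5.0,3.7] [-5.6,2.8] [-6.0,1.9] [-6.2,1.0] [-6.3,0.1] [-6.2,-0.9] [-6.0,-1.8] [-5.7,-2.7] [-5.2,-3.5] [-4.7,-4.2] [-4.0,-4.9]
```

Scaled: -40 mm is -1.6, -12 mm is -0.48.

Call:
run_rows(rows="0,0,0,0,0,0,50;0,0,0,0,0,0,60;0,0,-1.4,0,0,0,60;0,0,-1.4,0,0,0,60;-1.6,-0.48,0,0,0,0,70;-1.6,-0.48,0,0,0,0,85;-1.6,-0.48,0,0,0,0,85;-1.6,-0.48,0,0,0,0,85;0,0,0,0,0,0,85;0,0,0,0,0,0,85;0,0,0,0,0,0,85")

```text
time: 5.92
position: [550.8, 84.5, 158.8]
orientation: [0.001, 0.707, 0.707, 0.001]
ft_force: [0.1, -0.1, 0.2]
grip_width: 84.3
grasp_force: 0.0
```

```bash
python3 - <<'E'
from h import *
b=ctrl.read_camera('side');s=ctrl.state();im=ctrl.read_camera('wrist');cv2.imwrite('pics/w4.png',im[:,:,::-1]);cv2.imwrite('pics/d4.png',b[:,:,::-1])
C=cam('wrist',s);print(s['position'],proj(C,[535,87,56]))
u,v=proj(C,[550,87,56]).astype(int)
cv2.imwrite('pics/w4c.png',cv2.resize(im[max(v-75,0):v+75,max(u-100,0):u+100],(800,600),interpolation=2)[:,:,::-1]);print(u,v)
D=cam('side')
h=cv2.cvtColor(b[185:260,250:350],cv2.COLOR_RGB2HSV)
m=cv2.inRange(h,(20,120,90),(32,255,255));k=cv2.moments(m,True);uv=(k['m10']/k['m00']+250,k['m01']/k['m00']+185)
print(k['m00'],ray(D,uv,58).round(1))
E
```

```text
[550.81734726  85.13123071 158.75289286] [295.52256299 230.5868605 ]
318 230
131.0 [570.4 115.   58. ]
```

View pics/w4c.png

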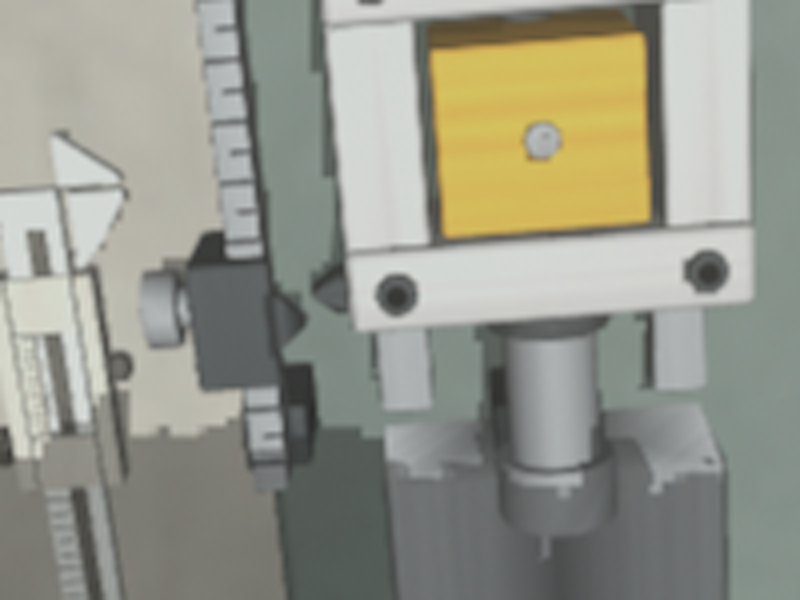

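```bash
python3 - <<'E'
from h import *
C=cam('wrist')
r,i=ray(C,(294.75,234.75),56),ray(C,(296,227.5),56)
for yaw in(.06,.08): print(r.round(1),i.round(1),(i-r)@[-np.sin(yaw),np.cos(yaw),0])
print(ctrl.state()['position'])
E
```

```text
[534.4  84.5  56. ] [535.3  89.5  56. ] 4.988541687703951
[534.4  84.5  56. ] [535.3  89.5  56. ] 4.963030087217077
[550.77145295  85.50477888 158.67277613]
```

Scaled: 39.3 mm is 1.572, 35 mm is 1.4.

Call:
run_rows(rows="1.572,0.464,0,0,0,0,60;1.572,0.464,0,0,0,0,50;1.572,0.464,0,0,0,0,50;1.572,0.464,0,0,0,0,50;0,0,0,0,0,0,50;0,0,1.4,0,0,0,50;0,0,1.36,0,0,0,50;0,0,0,0,0,0,50;0,0,0,0,0,0,50")

```text
time: 6.77
position: [593.7, 242.3, 87.0]
orientation: [-0.001, 0.706, 0.708, -0.003]
ft_force: [0.4, 0.5, 0.2]
grip_width: 49.5
grasp_force: 0.0
```

Call:
run_rows(rows="0,0.12,-0.08,0,0,0,50;0,0,0,0,0,0,10;0,0,0,0,0,0,10;0,0,0,0,0,0,10;0,0,0,0,0,0,10;0,0,0,0,0,0,10")

```text
time: 7.27
position: [598.5, 242.0, 94.1]
orientation: [-0.001, 0.707, 0.707, 0.0]
ft_force: [-6.0, -0.3, 6.3]
grip_width: 17.0
grasp_force: 58.3
```

```bash
python3 arc.py 565 215.6 7 0.15
```

```text
a 2.475 r 42.6 [-6.  -0.3  6.3]
[-5.6,3.0] [-5.7,2.7] [-6.0,1.8] [-6.2,0.9] [-6.3,-0.1] [-6.2,-1.0] [-6.0,-1.9]
```

Call:
run_rows(rows="-0.212,0.12,0,0,0,0,10;-0.228,0.108,0,0,0,0,10;-0.24,0.072,0,0,0,0,10;-0.248,0.036,0,0,0,0,10;-0.252,-0.004,0,0,0,0,10;-0.248,-0.04,0,0,0,0,10;-0.144,-0.04,0,0,0,0,10;0,0,0,0,0,0,10;0,0,0,0,0,0,10;0,0,0,0,0,0,10")

```text
time: 8.1
position: [604.6, 204.5, 94.1]
orientation: [-0.002, 0.707, 0.707, 0.002]
ft_force: [-6.0, 4.7, 7.4]
grip_width: 17.1
grasp_force: 58.4
```

```bash
python3 arc.py 565 215.6 1 0.15
```

```text
a -2.869 r 41.1 [-6.   4.7  7.4]
[-6.2,-1.3]
```

Call:
run_rows(rows="0,0,0,0,0,0,50;0,0,0,0,0,0,60;0,0,-1.32,0,0,0,60;0,0,-1.32,0,0,0,60;-1.6,-0.72,0,0,0,0,70;-1.6,-0.72,0,0,0,0,85;-1.6,-0.72,0,0,0,0,85;0,0,0,0,0,0,85;0,0,0,0,0,0,85;0,0,0,0,0,0,85")

```text
time: 8.93
position: [555.2, 88.1, 158.2]
orientation: [0.001, 0.708, 0.707, 0.001]
ft_force: [0.1, -0.5, 0.7]
grip_width: 84.6
grasp_force: 0.0
```

```bash
python3 - <<'E'
from h import *
s=ctrl.state();im=ctrl.read_camera('wrist');cv2.imwrite('pics/w5.png',im[:,:,::-1])
C=cam('wrist',s);print(s['position'])
u,v=proj(C,[550,87,56]).astype(int);print(u,v)
cv2.imwrite('pics/w5c.png',cv2.resize(im[v-55:v+95,u-100:u+100],(800,600),interpolation=2)[:,:,::-1])
E
```

```text
[555.20911835  88.10271646 158.2483967 ]
311 235
```

View pics/w5c.png

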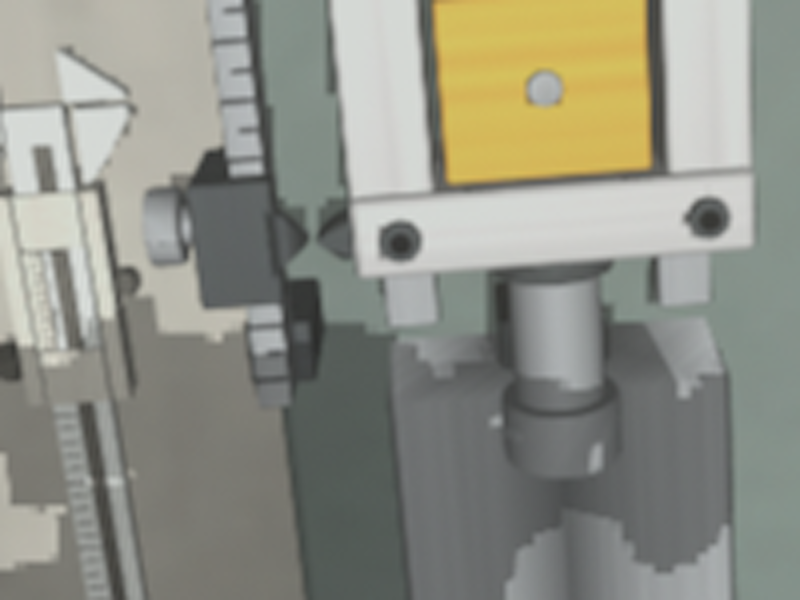

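```bash
python3 - <<'E'
from h import *
C=cam('wrist');f=ray(C,(351.5,298.8),58);print('nose',f.round(1))
# fixture centre line from V-block/nut: bar axis line in side view
D=cam('side')
im=cv2.imread('pics/d4.png');h=cv2.cvtColor(im,cv2.COLOR_BGR2HSV)
m=cv2.inRange(h,(3,90,60),(18,255,255));m[:230]=0;m[295:]=0;m[:,:335]=0;m[:,405:]=0
n,l,st,ce=cv2.connectedComponentsWithStats(m);i=1+st[1:,4].argmax();print(st[i],ce[i],ray(D,ce[i],52).round(1))
# wrist w1-like pose from first picture: nominal pose
s0=dict(position=np.array([624.2,0.07,230.2]),orientation=[-.0009,.7071,.7071,-.0007]);W=cam('wrist',s0)
im=cv2.imread('pics/wrist0.png');h=cv2.cvtColor(im,cv2.COLOR_BGR2HSV);m=cv2.inRange(h,(3,90,60),(18,255,255));m[370:]=0
n,l,st,ce=cv2.connectedComponentsWithStats(m);i=1+st[1:,4].argmax();print(st[i],ce[i]);ys,xs=np.where(l==i)
for y in (ys.min()+12,ys.max()-12): print(ray(W,(xs[ys==y].mean(),y),60 ).round(1))
print(ray(W,(xs[ys==ys.max()-3].mean(),ys.max()),60),ray(W,(xs[ys==ys.min()+3].mean(),ys.min()),60))
E
```

```text
nose [577.8  41.4  58. ]
[345 246  53  37 618] [371.17799353 264.17961165] [586.2 -86.1  52. ]
[ 261  227   39  127 3151] [280.45065059 288.50809267]
[585.  -27.8  60. ]
[ 593.3 -128.7   60. ]
[ 591.98236242 -141.91021502   60.        ] [585.83794003 -17.12087987  60.        ]
```

Call:
run_rows(rows="-1.464,0.236,0,0,0,0,0;-1.464,0.236,0,0,0,0,0;-1.464,0.236,0,0,0,0,0;-1.464,0.236,0,0,0,0,0;-1.464,0.236,0,0,0,0,0;-1.464,0.236,0,0,0,0,0;-1.464,0.236,0,0,0,0,0;0,0,0,0,0,-0.08,0;0,0,1.2,0,0,0,0;0,0,1.2,0,0,0,0;0,0,1.12,0,0,0,0;0,0,0,0,0,0,0;0,0,0,0,0,0,0")

```text
time: 10.07
position: [594.9, -166.3, 67.7]
orientation: [-0.002, 0.678, 0.735, -0.001]
ft_force: [-0.4, 0.1, 1.2]
grip_width: -0.2
grasp_force: 0.0
```

Call:
run_rows(rows="0,0,0.36,0,0,0,0;0,0,0.32,0,0,0,0;0,0,0,0,0,0,0;0.2,0,0,0,0,0,0;0.2,0,0,0,0,0,0;0.2,0,0,0,0,0,0;0.2,0,0,0,0,0,0;0.2,0,0,0,0,0,0;0.2,0,0,0,0,0,0")

```text
time: 10.82
position: [593.8, -138.4, 53.3]
orientation: [0.001, 0.678, 0.735, -0.0]
ft_force: [0.3, -4.7, 2.0]
grip_width: 0.2
grasp_force: 2.2
```

```bash
python3 - <<'E'
from h import *
D=cam('side');im=ctrl.read_camera('side');cv2.imwrite('pics/d6.png',im[:,:,::-1]);h=cv2.cvtColor(im,cv2.COLOR_RGB2HSV)
m=cv2.inRange(h,(3,90,60),(18,255,255));m[:230]=0;m[295:]=0;m[:,:325]=0;m[:,405:]=0
n,l,st,ce=cv2.connectedComponentsWithStats(m);i=1+st[1:,4].argmax();print(st[i],ce[i],ray(D,ce[i],52).round(1))
E
```

```text
[340 243  49  37 505] [361.67920792 258.84158416] [583.3 -62.6  52. ]
```

Call:
run_rows(rows="0.16,0,0,0,0,0,0;0.16,0,0,0,0,0,0;0.16,0,0,0,0,0,0;0.16,0,0,0,0,0,0;0.16,0,0,0,0,0,0;0.16,0,0,0,0,0,0;0.16,0,0,0,0,0,0;0.16,0,0,0,0,0,0;0.12,0,0,0,0,0,0;0.08,0,0,0,0,0,0;0.04,0,0,0,0,0,0")

```text
time: 11.78
position: [590.8, -100.4, 53.1]
orientation: [0.001, 0.678, 0.735, -0.0]
ft_force: [1.1, -5.4, 3.1]
grip_width: -0.2
grasp_force: 2.8
```

Scaled: 1 mm is 0.04.

Call:
run_rows(rows="0.04,0,0,0,0,0,0;0.04,0,0,0,0,0,0;0.04,0,0,0,0,0,0;0.04,0,0,0,0,0,0")

```text
time: 12.12
position: [590.5, -96.7, 53.1]
orientation: [0.001, 0.678, 0.735, -0.0]
ft_force: [-0.0, -5.3, 3.3]
grip_width: 0.1
grasp_force: 2.8
```

Call:
run_rows(rows="0.04,0,0,0,0,0,0;0.04,0,0,0,0,0,0;0.04,0,0,0,0,0,0")

```text
time: 12.37
position: [590.3, -93.8, 53.1]
orientation: [0.001, 0.678, 0.735, -0.0]
ft_force: [0.4, -6.2, 3.2]
grip_width: 0.2
grasp_force: 2.8
```

Scaled: 1 mm is 0.04.

Call:
run_rows(rows="0.04,0,0,0,0,0,0;0.04,0,0,0,0,0,0")

```text
time: 12.53
position: [590.1, -91.8, 53.1]
orientation: [0.001, 0.678, 0.735, -0.0]
ft_force: [0.6, -5.7, 4.4]
grip_width: 0.3
grasp_force: 2.8
```

Scaled: 0.7 mm is 0.028.

Call:
run_rows(rows="0.028,0,0,0,0,0,0;0.028,0,0,0,0,0,0")

```text
time: 12.7
position: [590.0, -90.4, 53.1]
orientation: [0.001, 0.678, 0.735, -0.0]
ft_force: [0.8, -4.7, 3.0]
grip_width: 0.0
grasp_force: 2.8
```

Scaled: 0.7 mm is 0.028.

Call:
run_rows(rows="0.028,0,0,0,0,0,0;0.028,0,0,0,0,0,0", lines="2,4")

```text
position: [589.9, -89.1, 53.1]
orientation: [0.001, 0.678, 0.735, -0.0]
ft_force: [0.7, -6.8, 3.0]
```

Scaled: 0.7 mm is 0.028.

Call:
run_rows(rows="0.028,0,0,0,0,0,0;0.028,0,0,0,0,0,0", lines="2,4")

```text
position: [589.9, -89.0, 53.2]
orientation: [0.002, 0.679, 0.734, -0.002]
ft_force: [0.4, -10.4, 2.6]
```

```bash
python3 - <<'E'
from h import *
D=cam('side');im=ctrl.read_camera('side');cv2.imwrite('pics/d7.png',im[:,:,::-1]);h=cv2.cvtColor(im,cv2.COLOR_RGB2HSV)
m=cv2.inRange(h,(3,90,60),(18,255,255));m[:220]=0;m[295:]=0;m[:,:315]=0;m[:,405:]=0
n,l,st,ce=cv2.connectedComponentsWithStats(m);i=1+st[1:,4].argmax();print(st[i],ce[i],ray(D,ce[i],52).round(1))
E
```

```text
[321 232  48  36 471] [342.34819533 247.18259023] [579.  -12.4  52. ]
```

Scaled: 0.7 mm is 0.028, 0.5 mm is 0.02.

Call:
run_rows(rows="0.028,0,0,0,0,0,0;0.02,0,0,0,0,0,0", lines="2,4")

```text
position: [589.9, -89.0, 53.2]
orientation: [0.003, 0.679, 0.734, -0.002]
ft_force: [0.2, -12.8, 1.2]
```

Scaled: -5 mm is -0.2, 38 mm is 1.52.

Call:
run_rows(rows="-0.2,0,0,0,0,0,0;-0.4,0,0,0,0,0,0;-0.2,0,-0.4,0,0,0,0;0,0,-1.2,0,0,0,0;0,0,-1.4,0,0,0,0;0,0,-1.2,0,0,0.08,40;1.52,-0.24,0,0,0,0,85;1.52,-0.24,0,0,0,0,85;1.52,-0.24,0,0,0,0,85;1.52,-0.24,0,0,0,0,85;1.52,-0.24,0,0,0,0,85;0,0,0,0,0,0,85;0,0,0,0,0,0,85;0,0,0,0,0,0,85")

```text
time: 14.42
position: [560.4, 84.7, 157.6]
orientation: [-0.0, 0.707, 0.707, 0.0]
ft_force: [-0.1, -0.4, 0.6]
grip_width: 84.9
grasp_force: 0.0
```

```bash
python3 - <<'E'
from h import *
s=ctrl.state();im=ctrl.read_camera('wrist')[:,:,::-1].copy();cv2.imwrite('pics/w8.png',im);C=cam('wrist',s);print(s['position'])
a=cv2.imread('pics/w5.png')
# pixel of tips in w5: crop origin (211,180)
def find(x0,y0,x1,y1):
    t=cv2.getRectSubPix; T=a[y0:y1,x0:x1];r=cv2.matchTemplate(im,T,cv2.TM_CCOEFF_NORMED);_,v,_,p=cv2.minMaxLoc(r);return v,np.array(p)-[x0,y0]
print('rider',find(258,222,288,258),'slide corner',find(290,217,325,250),'nose',find(335,270,370,300))
h=cv2.cvtColor(im,cv2.COLOR_BGR2HSV);m=cv2.inRange(h,(3,90,60),(18,255,255));n,l,st,ce=cv2.connectedComponentsWithStats(m);i=1+st[1:,4].argmax();print(st[i])
E
```

```text
[560.3717221   84.65491156 157.62120279]
rider (0.9476192593574524, array([-8, -4])) slide corner (0.9746655225753784, array([-8, -4])) nose (0.7716248035430908, array([-7, -4]))
[ 329  288   39  144 4138]
```

```bash
python3 -c "
from workcell import ctrl
print(ctrl.close_job())"
```

```text
the job is handed in; nothing more can be done
None
```

The job is handed in, after about 14.5 s of the 64 s. The stop was wound back well behind the rider, about 12 mm by crank angle, and brought up clockwise only, with the nut bearing forward. The copper bar rests against the nose: it stopped moving as the push force rose to 12.8 N. A last wrist-camera comparison showed the stop still on its mark. The hand-in call returned no verdict, and I did not measure the loose tools afterwards.

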